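Clear the binding bench: offcuts in the bin, new cover board in the rack

TASK

We have just cut a new wooden cover board for the manuscript, so please clear the bench: put all three wood offcuts (the short plank, the batten lying on it and the L-shaped corner piece) into the waste bin. Take the finished cover board off the little easel and stand it on its long edge, fully down, in the empty middle slot of the slotted rack. Don't knock over or shift the beaker of brushes, the flask or the jar.

Things in the scene. Friction and masses are not known exactly. Their poses are not given: they have to be found in the camera images.
- plank: offcut: flat bare-wood block, 130 (x) x 60 (y) x 18 (z) mm, about 90 g, lying flat on the table at any yaw, under the batten. Origin at its centre, 9 mm above the table.
- batten: offcut: straight bare-wood bar, 140 (x) x 28 (y) x 22 (z) mm, about 55 g. It lies flat on top of the plank, roughly crosswise, its ends overhanging; its underside is 18 mm above the table. Origin at its centre.
- corner: offcut: L-shaped bare-wood piece, 22 mm thick, about 60 g, lying flat on the table at any yaw. Long arm 100 (x) x 28 (y) mm, origin at the centre of the long arm, 11 mm above the table; the short arm, 28 mm wide (x from +22 to +50 mm), sticks out to +y from the long arm, ending at y = +59 mm.
- cover: the finished cover: bare wood board 12 (x) x 150 (y) x 110 (z) mm, about 130 g, origin at its centre. It starts leaning on the easel 0.35 rad from vertical, upper edge (+z) towards the robot, lower long edge on the easel's ledge between a 14 mm lip and a backrest. The backrest covers only the lower 60 mm: the top 50 mm is free on both faces.
- easel: small wooden drying easel fixed to the bench, foot 110 (x) x 130 (y) mm, 85 mm high. Origin under the centre of its foot; its open front with the lip faces its +x, away from the robot. Backrest 90 mm wide (y).
- rack: low wooden rack fixed to the bench, 146 (x) x 170 (y) mm, 57 mm high, with three parallel slots running along its y. The two outer slots (x = -45 and +45 mm) hold brown leather-covered boards 12 mm thick, 130 mm wide (y), standing 102 mm above the table; the middle slot is empty. Origin under the centre of its foot.
- rack_slot (a point): centre of the floor of the rack's empty middle slot, 12 mm above the table; axes as the rack's. The slot is 20 mm wide (x), 160 mm long (y), open at both ends, its walls 45 mm high.
- bin: grey open-topped waste bin fixed to the bench, outside 200 (x) x 180 (y) x 120 (z) mm, walls 5 mm. Origin under its centre.
- bin_in (a point): centre of the bin's inner floor, 5 mm above the table; axes as the bin's; the rim is 115 mm above this point.
- beaker: bystander: glass beaker, 72 mm across, 95 mm high, with five brushes standing in it that reach 205 mm above the table and 44 mm from its axis. Origin under its centre.
- flask: bystander: small conical glass flask, 68 mm across the foot, 24 mm at the neck, 100 mm high. Origin under its centre.
- jar: bystander: amber glass jar with a white cap, 66 mm across, 80 mm high. Origin under its centre.

How it is judged (in metres and radians):
At the end, for the whole second after the job is handed in: The three offcuts lie at rest in the bin, centres inside its walls and 15 mm or more below the rim; the cover stands at rest on its long edge in the middle slot: on the floor within 7 mm, within 12 mm of its centre plane and 30 mm of its middle, parallel within 0.3 rad (x of plank in the frame of bin_in between -0.085 and 0.085 m and y of plank in the frame of bin_in between -0.075 and 0.075 m and z of plank in the frame of bin_in between 0 and 0.1 m and linear speed of each of plank, batten, corner below 0.03 m/s and x of batten in the frame of bin_in between -0.085 and 0.085 m and y of batten in the frame of bin_in between -0.075 and 0.075 m and z of batten in the frame of bin_in between 0 and 0.1 m and x of corner in the frame of bin_in between -0.085 and 0.085 m and y of corner in the frame of bin_in between -0.075 and 0.075 m and z of corner in the frame of bin_in between 0 and 0.1 m and x of cover in the frame of rack_slot between -0.012 and 0.012 m and y of cover in the frame of rack_slot between -0.03 and 0.03 m and z of cover in the frame of rack_slot between 0.045 and 0.062 m and angle between the x axis of cover and the x axis of rack, either way round below 0.3 rad and linear speed of cover below 0.04 m/s); the robot touches nothing.
It fails at once if the beaker of brushes is shoved more than 25 mm or tipped more than 20 degrees (distance of beaker from where it was at the start of the episode above 0.025 m or angle between beaker's own z axis and vertical above 0.35 rad).
It fails at once if the flask is shoved more than 25 mm or tipped more than 20 degrees (distance of flask from where it was at the start of the episode above 0.025 m or angle between flask's own z axis and vertical above 0.35 rad).
It fails at once if the jar is shoved more than 25 mm or tipped more than 20 degrees (distance of jar from where it was at the start of the episode above 0.025 m or angle between jar's own z axis and vertical above 0.35 rad).
It also fails if it takes over 70 s, if anything falls off the work surface, if the arm or the gripper's body presses on something with over 40 N, if the wrist force passes 120 N, or if a joint passes its speed limit or range.

ROBOT

A 7-joint arm with a two-finger parallel gripper is mounted at the origin on the work surface. World frame = base frame: x ahead of the robot, y to its left, z up, the work surface at z = 0. Lengths are in m, angles in degrees, forces in N, time in s.
With the tool pointing down it reaches from about 0.425 to 0.95 m from the base axis. Payload 4.7 kg.
Tool frame: the origin (TCP) lies midway between the tips of the shut fingers; the grasp point (between the pads) lies 19 mm behind it; z points along the fingers, y is the line along which they close (so a half turn about z gives the same grasp; the last joint's range is limited). The gripper opens to 87 mm and grips with 3 to 60 N. Pads are 19 mm wide; open, the fingers measure 117 mm over their backs; the gripper's body (75 mm by 190 mm) begins 51 mm behind the grasp point.
Start: joints at [74.318, 26.849, -2.785, 87.806, 1.381, 65.374, -4.715], TCP at [0.164, -0.655, 0.223] pointing down, gripper open.
Joint ranges: [-148.3, 148.3], [-19.14, 114.17], [-79.39, 73.82], [5.75, 140.21], [-59.74, 239.74], [12.07, 113.84], [-152.46, 152.46]. Speed limits (degrees/s): [147.25, 147.25, 180, 180, 180, 180, 180].

INTERFACE

Orientations are given as a 3x3 rotation matrix whose columns are the frame's x, y, z axes.
In Python, from rig import status, read_camera, bot, trace, spot_point gives the robot as it stands.
- The arm moves only by the tool send_rows, never from a script. Its argument "deltas" is a list of rows, each a list of 5 numbers: the opening, from 0 (shut) to 1 (fully open), then the shift along the world's x, y, z scaled (see below), then the turn about the world's z scaled (see below). A call has exactly 10 rows; each row shifts and turns the commanded pose from where the row before left it; what a row does not reach is not made up. The controller multiplies each number of a shift by 30 mm and each number of a turn by 0.1 rad. A row lasts 1/12 s, in which the tool goes at most 41.7 mm and 7.16 degrees, less where a joint would pass 70% of its speed; a pose out of reach is approached as far as the arm can. A call with a number of a shift or a turn outside -1 to 1 is refused whole. A call with a gripper value outside its range is refused whole. The fingers move at their own pace and stop on an object; "newtons" is the grip in N (left out, the last holds). Time passes only in rows, so rows that do not move let the fingers close, or fill a call up. It gives the time, the measured TCP pose, the force, the opening and the grip force at its end, in the units of the state.
- status.observe(): the state, without advancing time (a new reading comes with each control period).
- read_camera(name): name is "side" or "top"; returns a dict with "color" (420x560x3 uint8, red, green, blue), "fx", "fy", "cx", "cy" (pixels), "world_from_camera" (4x4, takes a point from camera to world coordinates). Camera axes: x right, y down, z forward; pixel columns grow to the right and rows downward; lengths in m; the calibration is good to about 2 mm. A picture is of the moment at which its call begins. There is no depth.
- bot.hand_in(): hands the job in; it is judged then, once.
Trained networks look in the newest picture that a camera, given by its name, has taken for a name from the list of things; names that differ only in an ending like _2 or _b are one class to them, and where a whole thing is asked for, a point or a joint stands for the part that bears it (a point fixed in the world has none). Each returns a list of dicts, best first, with "confidence" (0 to 1); they miss things now and then, are a little off and sometimes report something else, mostly with a low value. They report only what shows in the picture. A call takes as long as a camera call.
- trace(target, camera): "mask" (420x560 bool, what is visible of it) and "centre" ([row, column] in pixels, amid what is visible of it).
- spot_point(target, camera): "centre" ([row, column] in pixels: a listed point, or the origin of a listed thing).
The state is a dict: "time_s": time; "joint_positions": joint angles; "joint_velocities": joint speeds; "tau": joint torques, N m; "eef_pos": TCP position; "ee_rot": TCP orientation; "force": force on the tool from outside, world axes, zero at the start; "ft_torque": the same for the moment, N m; "grip_width": finger opening in m; "grasp_force": force on a finger pad.
Only numpy, scipy, OpenCV 4.12 (cv2) and the standard library are available. Lean on these libraries where they do the work, as an engineer would, in place of code of your own. Each camera call takes 0.05 s, during which the arm holds its last target. There are 200 camera calls.

## Working session

There is one attempt and no reset: what is moved stays moved. The work goes in short steps, Python scripts to look and compute and a tool call to move; the robot and the scene stay as the last step left them, time stands still between calls to the robot, and variables do not carry over. Pictures are saved under pics/ and viewed, at most 10 in all, crops included, and the job is handed in when it is done.

Besides the shell and the picture viewer there is one more tool, called by a JSON object that holds its "method" and its "body". send_rows: Moves the arm, as the interface text tells. Shifts and turns lie within -1 to 1; 1 stands for 30 mm of shift or 0.1 rad of turn. Its arguments: {"type":"object","properties":{"deltas":{"type":"array"},"newtons":{"type":"number"}},"required":["deltas"]}

```bash
mkdir -p pics; ls; cat > h.py <<'E'
import numpy as np, cv2
from rig import status, read_camera, bot, trace, spot_point
def ray(c,px):
    T=np.array(c["world_from_camera"]);r,k=px
    d=T[:3,:3]@np.array([(k-c["cx"])/c["fx"],(r-c["cy"])/c["fy"],1.]);return T[:3,3],d
def at(c,px,z):
    o,d=ray(c,px);return o+d*(z-o[2])/d[2]
def proj(c,P):
    T=np.array(c["world_from_camera"]);p=(np.atleast_2d(P)-T[:3,3])@T[:3,:3]
    return np.c_[p[:,1]/p[:,2]*c["fy"]+c["cy"],p[:,0]/p[:,2]*c["fx"]+c["cx"]]
def save(c,n): cv2.imwrite("pics/"+n,c["color"][:,:,::-1])
E
python3 - <<'E'
from h import *
np.set_printoptions(precision=4,suppress=True)
s=status.observe();print(s["time_s"],s["eef_pos"],s["ee_rot"],s["force"])
C={n:read_camera(n) for n in("top","side")}
for n in C: save(C[n],n+"0.png");print(n,np.array(C[n]["world_from_camera"]),C[n]["fx"])
Z=dict(plank=.009,batten=.029,corner=.011,cover=.06,easel=0,rack=0,rack_slot=.012,bin=0,bin_in=.005,beaker=0,flask=0,jar=0)
for t,z in Z.items():
    for n in C:
        for d in spot_point(t,n)[:1]: print(t,n,d["centre"],round(d["confidence"],2),at(C[n],d["centre"],z))
E
```

```text
pics
0.0 [ 0.1635 -0.6543  0.2215] [[ 0.9702  0.2423 -0.0005]
 [ 0.2423 -0.9702  0.0019]
 [-0.0001 -0.0019 -1.    ]] [ 0.5603 -0.1786 -0.3188]
top [[ 0.0994 -0.9746  0.2007  0.3797]
 [-0.995  -0.0984  0.0153 -0.0111]
 [ 0.0049 -0.2012 -0.9795  1.0315]
 [ 0.      0.      0.      1.    ]] 388.98345536647366
side [[-0.9487 -0.1954  0.2486  0.3545]
 [-0.316   0.5552 -0.7694  0.6947]
 [ 0.0123 -0.8084 -0.5885  0.6172]
 [ 0.      0.      0.      1.    ]] 387.32445346001737
plank top [254.7, 327.5] 0.68 [ 0.4883 -0.1439  0.009 ]
plank side [206.4, 323.4] 0.92 [ 0.5003 -0.1485  0.009 ]
batten top [253.0, 325.4] 0.64 [ 0.49   -0.1356  0.029 ]
batten side [202.3, 331.3] 0.74 [ 0.48   -0.1459  0.029 ]
corner top [249.9, 211.9] 0.55 [0.4703 0.1592 0.011 ]
corner side [292.8, 306.2] 0.56 [0.4642 0.1627 0.011 ]
cover top [158.4, 248.5] 0.97 [0.7137 0.0873 0.06  ]
cover side [221.8, 213.1] 0.66 [0.7166 0.0676 0.06  ]
easel top [171.1, 250.4] 0.68 [0.6982 0.0839 0.    ]
easel side [250.4, 221.1] 0.82 [0.6895 0.0923 0.    ]
rack top [250.7, 273.0] 0.73 [ 0.4854 -0.0004  0.    ]
rack side [169.8, 363.9] 0.62 [ 0.4266 -0.3968  0.    ]
rack_slot top [287.3, 427.7] 0.71 [ 0.4301 -0.4067  0.012 ]
rack_slot side [164.4, 365.5] 0.86 [ 0.4254 -0.4112  0.012 ]
bin top [251.6, 118.6] 0.95 [0.4422 0.4059 0.    ]
bin_in top [246.1, 118.8] 0.91 [0.4563 0.406  0.005 ]
bin_in side [412.3, 274.1] 0.81 [0.449  0.4092 0.005 ]
beaker top [253.7, 271.3] 0.76 [0.477  0.0033 0.    ]
beaker side [247.4, 316.9] 0.65 [0.4791 0.0079 0.    ]
flask top [198.1, 176.8] 0.92 [0.6018 0.2747 0.    ]
flask side [321.6, 217.2] 0.66 [0.6096 0.2792 0.    ]
jar top [203.3, 383.3] 0.82 [ 0.6438 -0.2862  0.    ]
jar side [175.7, 289.6] 0.58 [ 0.637  -0.2841  0.    ]
```

View pics/top0.png

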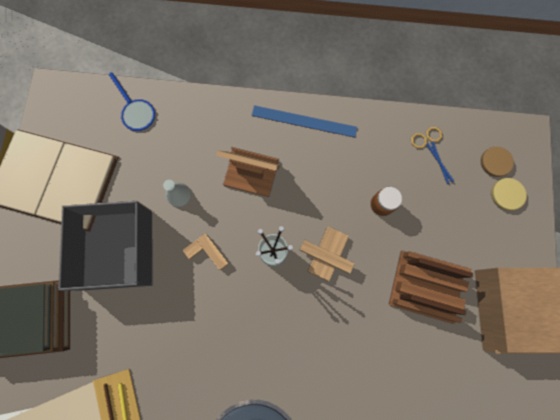

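View pics/side0.png

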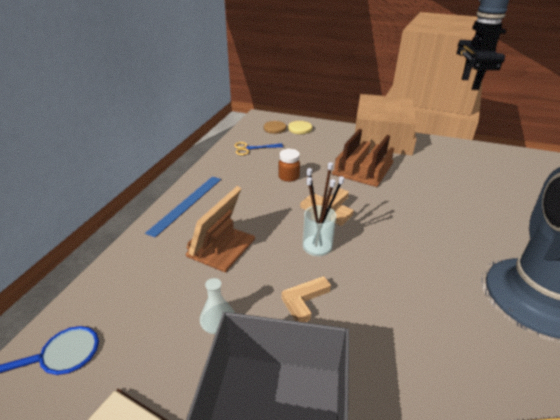

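The top view shows the bin at (105,245), corner (210,250), beaker (272,250), batten over plank (328,255), rack (430,287) and cover/easel (250,165). The side view agrees. Next I fit poses to the masks.

```bash
cat > fit.py <<'E'
from h import *
from scipy.optimize import minimize
def box(x0,x1,y0,y1,z0,z1): return np.array([[x,y,z] for x in(x0,x1) for y in(y0,y1) for z in(z0,z1)])
def cbox(x,y,z): return box(-x/2,x/2,-y/2,y/2,-z/2,z/2)
M=dict(plank=([cbox(.13,.06,.018)],.009),batten=([cbox(.14,.028,.022)],.029),
 corner=([box(-.05,.05,-.014,.014,-.011,.011),box(.022,.05,-.014,.059,-.011,.011)],.011),
 bin=([box(-.1,.1,-.09,.09,0,.12)],0.),
 rack=([box(-.073,.073,-.085,.085,0,.057),box(-.051,-.039,-.065,.065,.05,.102),box(.039,.051,-.065,.065,.05,.102)],0.),
 easel=([box(-.055,.055,-.065,.065,0,.01)],0.),
 cover=([cbox(.012,.15,.11)],None))
def pts(t,p,tilt=0):
    bs,z=M[t];c,s=np.cos(p[2]),np.sin(p[2]);R=np.array([[c,-s,0],[s,c,0],[0,0,1]])
    if t=="cover":
        z=p[3]; a=-p[4]; R=R@np.array([[np.cos(a),0,np.sin(a)],[0,1,0],[-np.sin(a),0,np.cos(a)]])
    return [b@R.T+[p[0],p[1],z] for b in bs]
def sil(c,t,p,S=4):
    m=np.zeros((420,560),np.uint8)
    m=np.zeros((420*2,560*2),np.uint8)
    for b in pts(t,p):
        q=proj(c,b)[:,::-1]*2+.5
        h=cv2.convexHull(q.astype(np.float32)); cv2.fillConvexPoly(m,np.round(h*16).astype(np.int32),1,shift=4)
    return m.astype(bool)
def fit(C,t,p0s,occ=(),step=(.01,.01,.1),masks=None):
    ms={}
    for n in C:
        d=trace(t,n)
        if d and d[0]["confidence"]>.3: ms[n]=np.kron(d[0]["mask"],np.ones((2,2)))>0
    oc={n:np.zeros((840,1120),bool) for n in ms}
    for o in occ:
        for n in ms:
            d=trace(o,n)
            if d: oc[n]|=cv2.dilate(np.kron(d[0]["mask"],np.ones((2,2))).astype(np.uint8),np.ones((5,5)))>0
    def cost(p):
        f=0
        for n in ms:
            s=sil(C[n],t,p)&~oc[n];m=ms[n]&~oc[n]
            f+=1-(s&m).sum()/max((s|m).sum(),1)
        return f/len(ms)
    best=None
    for p0 in p0s:
        p0=np.array(p0,float)
        for k in range(2):
            sx=np.vstack([p0]+[p0+np.eye(len(p0))[i]*step[i]/(1+k) for i in range(len(p0))])
            r=minimize(cost,p0,method="Nelder-Mead",options=dict(initial_simplex=sx,maxiter=120,xatol=1e-5,fatol=1e-5));p0=r.x
        if best is None or r.fun<best.fun: best=r
    return best.x,best.fun,list(ms)
E
cat > f1.py <<'E'
from fit import *
np.set_printoptions(precision=4,suppress=True)
C={n:read_camera(n) for n in("top","side")}
P={}
def go(t,p0,occ=(),**k):
    P[t],f,n=fit(C,t,p0,occ,**k);print(t,P[t],round(f,3),n)
yaws=np.arange(0,3.1,.52)
go("batten",[(.485,-.14,a) for a in(1.2,1.57,1.95)],["beaker"])
go("plank",[(.49,-.143,a) for a in(-.4,0,.4)],["beaker","batten"])
go("corner",[(.468,.16,a) for a in np.arange(0,6.2,.52)])
go("rack",[(.43,-.408,a) for a in(-.25,0.,)])
go("bin",[(.453,.406,a) for a in(-.1,0.1)])
go("cover",[(.71,.08,a,.075,.35) for a in(-.15,.1)],["easel"],step=(.01,.01,.1,.01,.05))
for n in C:
    im=C[n]["color"][:,:,::-1].copy(); im=cv2.resize(im,None,fx=2,fy=2)
    for t in P: 
        cs,_=cv2.findContours(sil(C[n],t,P[t]).astype(np.uint8),0,1);cv2.drawContours(im,cs,-1,(0,255,0),1)
    cv2.imwrite(f"pics/ov_{n}.png",im[270:700,60:1000] if n=="top" else im[220:840,340:840])
np.savez("P.npz",**P)
E
time python3 f1.py
```

```text
batten [ 0.4825 -0.1347  1.2313] 0.068 ['top', 'side']
plank [ 0.4918 -0.1393 -0.3575] 0.562 ['top', 'side']
corner [0.4668 0.159  0.7634] 0.061 ['top', 'side']
rack [ 0.4319 -0.403  -0.156 ] 0.104 ['top', 'side']
bin [0.4481 0.4103 0.1638] 0.033 ['top', 'side']
cover [ 0.706   0.0805 -0.14    0.0724  0.3324] 0.074 ['top', 'side']
real	0m24.549s
user	0m18.158s
sys	0m0.251s
```

```bash
python3 - <<'E'
import cv2,numpy as np
a=cv2.imread("pics/ov_top.png");b=cv2.imread("pics/ov_side.png")
a=cv2.resize(a,(800,366));b=b[:, :];b=b[::1]
print(a.shape,b.shape)
cv2.imwrite("pics/ovA.png",a);cv2.imwrite("pics/ovB.png",b[:600])
E
```

```text
(366, 800, 3) (620, 500, 3)
```

View pics/ovA.png

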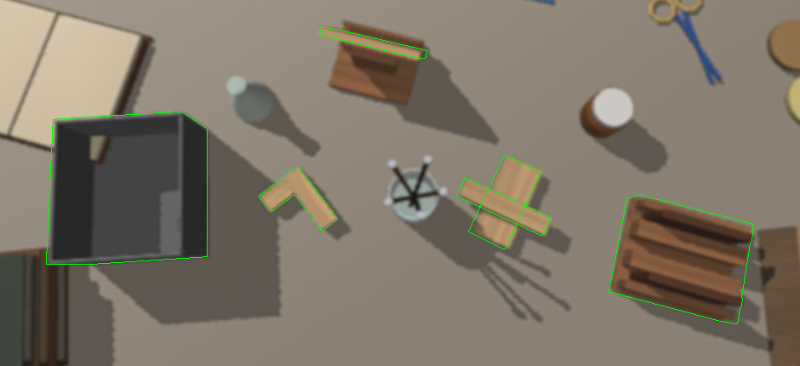

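View pics/ovB.png

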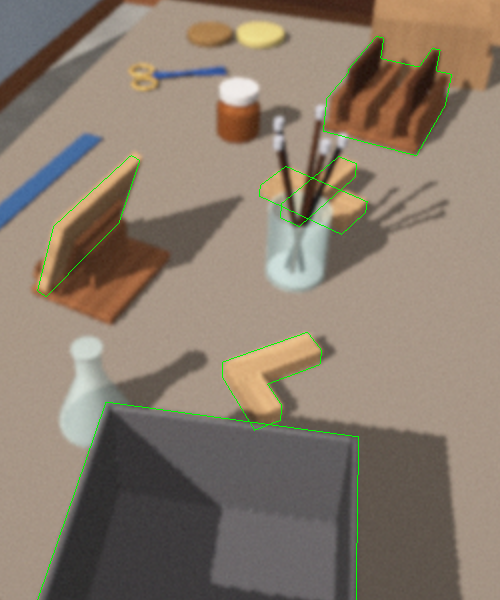

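```bash
cat > f2.py <<'E'
from fit import *
np.set_printoptions(precision=4,suppress=True)
C={"top":read_camera("top")};c=C["top"]
P=dict(np.load("P.npz"))
h=cv2.cvtColor(c["color"],cv2.COLOR_RGB2HSV);m=(h[...,1]>75)&(h[...,0]<25)&(h[...,2]>90)
w=np.zeros_like(m);w[222:285,297:360]=1;m=m&w;m2=np.kron(m,np.ones((2,2)))>0
def cost(p):
    s=sil(c,"plank",p[:3])|sil(c,"batten",p[3:]);return 1-(s&m2).sum()/(s|m2).sum()
best=None
for a in(-.5,-.3,-.1):
    p0=np.r_[.487,-.147,a,P["batten"]]
    for k in range(3):
        r=minimize(cost,p0,method="Nelder-Mead",options=dict(initial_simplex=np.vstack([p0,p0+np.diag([.01,.01,.1,.004,.004,.05])/(1+k)]),maxiter=300));p0=r.x
    print(r.x,r.fun)
    if best is None or r.fun<best.fun:best=r
P["plank"]=best.x[:3];np.savez("P.npz",**P)
im=cv2.resize(c["color"][:,:,::-1],None,fx=2,fy=2)
mm=im.copy();mm[~m2]=0
for t,p in(("plank",best.x[:3]),("batten",best.x[3:])):
    cs,_=cv2.findContours(sil(c,t,p).astype(np.uint8),0,1);cv2.drawContours(im,cs,-1,(0,255,0),1)
o=np.hstack([im[430:580,580:730],mm[430:580,580:730]]);cv2.imwrite("pics/pl.png",cv2.resize(o,None,fx=2,fy=2))
E
python3 f2.py
```

```text
[ 0.4921 -0.1445 -0.3379  0.4819 -0.1384  1.2226] 0.04081001700417375
[ 0.4923 -0.1441 -0.3324  0.4827 -0.1371  1.238 ] 0.04623208506703658
[ 0.4922 -0.1443 -0.3324  0.482  -0.1379  1.2291] 0.04202070137494207
```

View pics/pl.png

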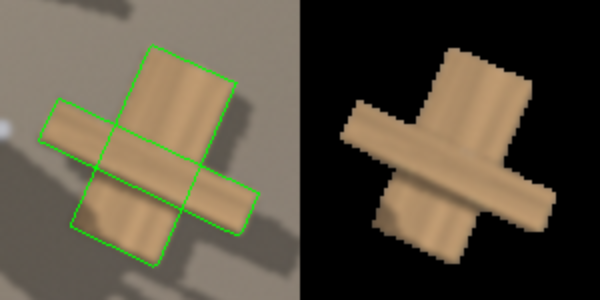

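The fits are good: plank (0.492,-0.144,yaw -0.335), batten (0.482,-0.137,yaw 1.23), corner (0.467,0.159,0.763), bin (0.448,0.410,0.164). First move is to the batten.

{"method": "send_rows", "body": {"deltas": [[0.8,0.59,0.96,0,0.55],[0.8,0.59,0.96,0,0.55],[0.8,0.59,0.96,0,0.55],[0.8,0.59,0.96,0,0.55],[0.8,0.59,0.96,0,0.55],[0.8,0.59,0.96,0,0.55],[0.8,0.59,0.96,0,0.55],[0.8,0.59,0.96,0,0.55],[0.8,0.59,0.96,0,0.55],[0.8,0.59,0.96,0,0.55]], "newtons": 40}}

```text
time_s: 3.28
eef_pos: [0.3413, -0.3655, 0.2229]
ee_rot: [[0.699, 0.715, 0.0], [0.715, -0.699, -0.001], [-0.0, 0.001, -1.0]]
force: [0.4, -0.3, -0.3]
grip_width: 0.0697
grasp_force: 0.0
```

{"method": "send_rows", "body": {"deltas": [[0.8,0.59,0.95,-0.3,0.54],[0.8,0.59,0.95,-0.3,0.54],[0.8,0.59,0.95,-0.3,0.54],[0.8,0.59,0.95,-0.3,0.54],[0.8,0.59,0.95,-0.3,0.54],[0.8,0.59,0.95,-0.3,0.54],[0.8,0.59,0.95,-0.3,0.54],[0.8,0.57,0.95,-0.3,0.54],[0.8,0,0,-0.8,0],[0.8,0,0,-0.8,0]]}}

```text
time_s: 4.12
eef_pos: [0.4839, -0.1366, 0.103]
ee_rot: [[0.333, 0.943, 0.004], [0.943, -0.333, 0.0], [0.001, 0.004, -1.0]]
force: [-0.4, -0.5, -0.4]
grip_width: 0.0699
grasp_force: 0.0
```

{"method": "send_rows", "body": {"deltas": [[0.8,0,0,-0.8,0],[0.8,0,0,-0.8,0],[0.8,0,0,-0.7,0],[0.8,0,0,-0.4,0],[0.8,0,0,0,0],[0,0,0,0,0],[0,0,0,0,0],[0,0,0,0,0],[0,0,0,0,0],[0,0,0,0,0]]}}

```text
time_s: 4.95
eef_pos: [0.482, -0.1391, 0.0222]
ee_rot: [[0.337, 0.941, 0.001], [0.941, -0.337, -0.0], [0.0, 0.001, -1.0]]
force: [0.5, -0.0, 0.6]
grip_width: 0.0443
grasp_force: 0.0
```

{"method": "send_rows", "body": {"deltas": [[0,0,0,0,0],[0,0,0,0,0],[0,0,0,0,0],[0,0,0,0,0],[0,0,0,0,0],[0,0,0,0.3,0],[0,0,0,0.7,0],[0,0,0,1,0],[0,0,0,1,0],[0,0,0,1,0]]}}

```text
time_s: 5.78
eef_pos: [0.4813, -0.1386, 0.1431]
ee_rot: [[0.337, 0.942, -0.0], [0.942, -0.337, 0.001], [0.0, -0.0, -1.0]]
force: [0.4, -0.3, -1.4]
grip_width: 0.0278
grasp_force: 40.0
```

{"method": "send_rows", "body": {"deltas": [[0,0,0,1,0],[0,0,0,1,0],[0,0,0.3,1,0],[0,-0.06,0.7,0.5,0.2],[0,-0.06,1,0,0.3],[0,-0.06,1,0,0.3],[0,-0.06,1,0,0.3],[0,-0.06,1,0,0.3],[0,-0.06,1,0,0.3],[0,-0.06,1,0,0.3]]}}

```text
time_s: 6.62
eef_pos: [0.4684, 0.0726, 0.247]
ee_rot: [[0.142, 0.99, 0.001], [0.99, -0.142, -0.0], [-0.0, 0.001, -1.0]]
force: [0.5, -0.4, -0.7]
grip_width: 0.0278
grasp_force: 40.0
```

{"method": "send_rows", "body": {"deltas": [[0,-0.06,1,0,0.3],[0,-0.06,1,0,0.3],[0,-0.06,1,0,0.3],[0,-0.06,1,0,0.3],[0,-0.06,1,0,0.3],[0,-0.06,1,0,0.3],[0,-0.06,1,-0.2,0.3],[0,-0.06,1,-0.5,0.3],[0,-0.06,1,-0.8,0.3],[0,0,0.8,-0.9,0.3]]}}

```text
time_s: 7.45
eef_pos: [0.4525, 0.3683, 0.1753]
ee_rot: [[-0.158, 0.987, 0.002], [0.987, 0.158, 0.003], [0.003, 0.003, -1.0]]
force: [0.1, -0.4, -1.0]
grip_width: 0.0277
grasp_force: 40.0
```

{"method": "send_rows", "body": {"deltas": [[0,-0.1,0.8,-0.3,0],[0,0,0.6,-0.7,0],[0,0,0,-1,0],[0,0,0,-1,0],[0,0,0,-0.6,0],[0,0,0,0,0],[0.7,0,0,0,0],[0.7,0,0,0,0],[0.7,0,0,0,0],[0.7,0,0,0.5,0]]}}

```text
time_s: 8.28
eef_pos: [0.4494, 0.4061, 0.0813]
ee_rot: [[-0.155, 0.988, -0.002], [0.988, 0.155, -0.002], [-0.002, -0.002, -1.0]]
force: [0.4, -1.4, -0.6]
grip_width: 0.0471
grasp_force: 0.0
```

{"method": "send_rows", "body": {"deltas": [[0.7,0,0,1,0],[0.7,0,0,1,-0.5],[0.7,0.06,-0.5,0.6,-0.9],[0.7,0.06,-1,0,-0.9],[0.7,0.08,-1,0,-0.9],[0.7,0.08,-1,0,-0.9],[0.7,0.08,-1,0,-0.9],[0.7,0.08,-1,-0.2,-0.9],[0.7,0.08,-1,-0.5,-0.9],[0.7,0.08,-0.95,-0.8,-0.9]]}}

```text
time_s: 9.12
eef_pos: [0.4703, 0.1834, 0.1183]
ee_rot: [[0.58, 0.815, 0.009], [0.815, -0.58, 0.002], [0.007, 0.006, -1.0]]
force: [0.3, -0.9, -0.3]
grip_width: 0.0608
grasp_force: 0.0
```

{"method": "send_rows", "body": {"deltas": [[0.7,0,-0.5,-0.3,-0.7],[0.7,0,-0.1,-0.6,-0.7],[0.7,0,0,-0.8,-0.5],[0.7,0,0,-0.8,0],[0.7,0,0,-0.6,0],[0.7,0,0,-0.4,0],[0,0,0,0,0],[0,0,0,0,0],[0,0,0,0,0],[0,0,0,0,0]]}}

```text
time_s: 9.95
eef_pos: [0.4689, 0.1662, 0.011]
ee_rot: [[0.72, 0.694, 0.003], [0.694, -0.72, 0.001], [0.003, 0.001, -1.0]]
force: [0.9, -0.6, 0.2]
grip_width: 0.0421
grasp_force: 0.0
```

{"method": "send_rows", "body": {"deltas": [[0,0,0,-0.1,0],[0,0,0,0,0],[0,0,0,0,0],[0,0,0,0,0],[0,0,0,0.3,0],[0,0,0,0.8,0],[0,0,0,1,0],[0,0,0,1,0],[0,0,0,1,0],[0,0,0.5,1,0]]}}

```text
time_s: 10.78
eef_pos: [0.467, 0.1778, 0.1608]
ee_rot: [[0.723, 0.691, -0.002], [0.691, -0.723, -0.003], [-0.003, 0.001, -1.0]]
force: [0.2, 0.4, -1.5]
grip_width: 0.0276
grasp_force: 40.0
```

{"method": "send_rows", "body": {"deltas": [[0,-0.06,0.9,0,0],[0,-0.06,1,0,0],[0,-0.06,1,0,0],[0,-0.06,1,0,0],[0,-0.06,1,0,0],[0,-0.06,1,-0.2,0],[0,-0.06,0.7,-0.6,0],[0,-0.06,0.4,-0.9,0],[0,0,0,-0.9,0],[0,0,0,-0.3,0]]}}

```text
time_s: 11.62
eef_pos: [0.4506, 0.3896, 0.0691]
ee_rot: [[0.718, 0.696, -0.006], [0.696, -0.718, -0.004], [-0.007, -0.001, -1.0]]
force: [-0.0, -0.4, -1.8]
grip_width: 0.0274
grasp_force: 40.0
```

{"method": "send_rows", "body": {"deltas": [[1,0,0,0,0],[1,0,0,0,0],[1,0,0,0,0],[1,0,0,0.8,0],[1,0,0,1,-0.5],[1,0,0,1,-0.8],[1,0,-0.6,1,-0.8],[1,0.2,-1,1,-0.8],[1,0.2,-1,0.7,-0.8],[1,0.2,-1,0,-0.8]]}}

```text
time_s: 12.45
eef_pos: [0.4738, 0.2847, 0.2442]
ee_rot: [[0.951, 0.308, 0.012], [0.308, -0.951, 0.007], [0.013, -0.003, -1.0]]
force: [0.2, -0.5, 0.2]
grip_width: 0.0839
grasp_force: 0.0
```

```bash
cat > f3.py <<'E'
from fit import *
np.set_printoptions(precision=4,suppress=True)
C={"top":read_camera("top")};c=C["top"];save(c,"top3.png")
P=dict(np.load("P.npz"))
print(fit(C,"plank",[P["plank"]]))
for t in("batten","corner"):
    for d in trace(t,"top")[:1]: print(t,d["centre"],d["confidence"],at(c,d["centre"],.03))
for d in spot_point("beaker","top")[:1]: print(at(c,d["centre"],0))
E
python3 f3.py
```

```text
(array([ 0.4934, -0.1428, -0.3327]), np.float64(0.03823349008382748), ['top'])
batten [245.3, 128.8] 0.64 [0.459  0.3706 0.03  ]
corner [255.7, 124.3] 0.95 [0.4315 0.3774 0.03  ]
[ 0.487  -0.0111  0.    ]
```

View pics/top3.png

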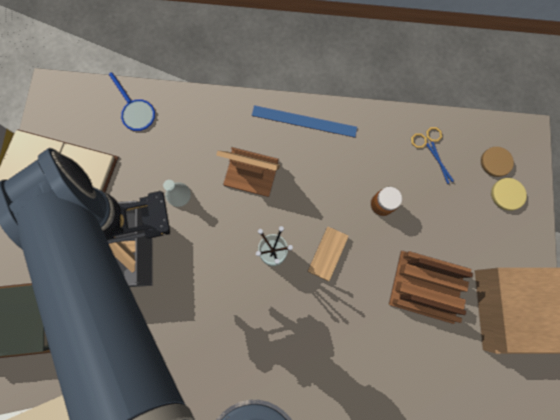

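{"method": "send_rows", "body": {"deltas": [[1,0.18,-1,0,-0.65],[1,0.18,-1,0,-0.65],[1,0.18,-1,0,-0.65],[1,0.18,-1,0,-0.65],[1,0.18,-1,0,-0.65],[1,0.18,-1,0,-0.65],[1,0.18,-1,0,-0.65],[1,0.18,-1,0,-0.65],[1,0.18,-1,0,-0.65],[1,0.18,-1,0,-0.65]]}}

```text
time_s: 13.53
eef_pos: [0.5257, -0.0161, 0.237]
ee_rot: [[0.945, -0.327, 0.0], [-0.327, -0.945, 0.001], [0.0, -0.001, -1.0]]
force: [1.2, -0.1, -0.5]
grip_width: 0.0871
grasp_force: 0.0
```

{"method": "send_rows", "body": {"deltas": [[1,0,-1,0,0],[1,0,-1,0,0],[1,0,-1,0,0],[1,0,-1,0,0],[1,0,-0.6,-0.3,0],[1,0,0,-0.8,0],[1,0,0,-1,0],[1,0,0,-0.7,0],[1,0,0,-0.2,0],[1,0,0,0,0]]}}

```text
time_s: 14.37
eef_pos: [0.5247, -0.1529, 0.1451]
ee_rot: [[0.946, -0.325, -0.004], [-0.325, -0.946, 0.002], [-0.004, -0.0, -1.0]]
force: [-0.3, 0.8, 0.8]
grip_width: 0.0873
grasp_force: 0.0
```

{"method": "send_rows", "body": {"deltas": [[1,0.17,-0.06,-0.7,0],[1,0,0,-1,0],[1,0,0,-1,0],[1,0,0,-0.9,0],[1,0,0,-0.6,0],[1,0,0,-0.35,0],[0,0,0,-0.07,0],[0,0,0,0,0],[0,0,0,0,0],[0,0,0,0,0]]}}

```text
time_s: 15.2
eef_pos: [0.5318, -0.1566, 0.0098]
ee_rot: [[0.945, -0.327, 0.003], [-0.327, -0.945, -0.001], [0.003, -0.0, -1.0]]
force: [0.3, -1.1, -0.0]
grip_width: 0.068
grasp_force: 0.0
```

{"method": "send_rows", "body": {"deltas": [[0,0,0,0,0],[0,0,0,0,0],[0,0,0,0,0],[0,0,0,0,0],[0,0,0,0,0],[0,0,0,0.2,0],[0,0,0,0.6,0],[0,0,0,1,0],[0,0,0,1,0],[0,0,0,1,0]]}}

```text
time_s: 16.03
eef_pos: [0.5297, -0.1562, 0.1233]
ee_rot: [[0.945, -0.327, -0.001], [-0.327, -0.945, 0.0], [-0.001, 0.0, -1.0]]
force: [0.0, -0.6, -0.7]
grip_width: 0.0594
grasp_force: 40.0
```

{"method": "send_rows", "body": {"deltas": [[0,0,0,1,0],[0,0,0,1,0],[0,0,0,1,0],[0,0,0.3,1,0],[0,0,0.7,0.5,0],[0,-0.05,1,0,0.3],[0,-0.1,1,0,0.3],[0,-0.1,1,0,0.3],[0,-0.1,1,0,0.3],[0,-0.1,1,0,0.3]]}}

```text
time_s: 16.87
eef_pos: [0.516, 0.0249, 0.2573]
ee_rot: [[0.983, -0.181, -0.0], [-0.181, -0.983, -0.0], [-0.0, 0.0, -1.0]]
force: [0.0, -0.2, -1.0]
grip_width: 0.0592
grasp_force: 40.0
```

{"method": "send_rows", "body": {"deltas": [[0,-0.1,1,0,0.3],[0,-0.1,1,0,0.3],[0,-0.1,1,0,0.3],[0,-0.1,1,0,0.3],[0,-0.1,1,0,0.3],[0,-0.1,1,0,0.3],[0,-0.1,1,0,0.3],[0,-0.1,1,0,0.3],[0,-0.1,1,0,0.3],[0,0,1,-0.4,0.3]]}}

```text
time_s: 17.7
eef_pos: [0.4899, 0.3258, 0.2473]
ee_rot: [[0.993, 0.118, 0.004], [0.118, -0.993, 0.002], [0.004, -0.002, -1.0]]
force: [1.2, 0.1, -0.6]
grip_width: 0.0594
grasp_force: 40.0
```

{"method": "send_rows", "body": {"deltas": [[0,-0.1,1,-0.4,0.3],[0,0,1,-0.6,0.2],[0,0,0.8,-0.8,0],[0,0,0,-1,0],[0,0,0,-1,0],[0,0,0,-0.8,0],[0,0,0,-0.5,0],[0,0,0,0,0],[1,0,0,0,0],[1,0,0,0,0]]}}

```text
time_s: 18.53
eef_pos: [0.4875, 0.4084, 0.0937]
ee_rot: [[0.986, 0.166, 0.002], [0.166, -0.986, 0.002], [0.002, -0.001, -1.0]]
force: [0.6, 0.7, 0.1]
grip_width: 0.0665
grasp_force: 0.0
```

{"method": "send_rows", "body": {"deltas": [[1,0,0,0,0],[1,0,0,0.5,0],[1,0,0,1,0],[1,0,0,1,0.5],[0.75,0.3,-0.3,1,0.9],[0.75,0.5,-0.8,0.5,1],[0.75,0.55,-0.9,0,1],[0.75,0.55,-0.9,0,1],[0.75,0.55,-0.9,0,1],[0.75,0.55,-0.9,0,1]]}}

```text
time_s: 19.37
eef_pos: [0.578, 0.2655, 0.2144]
ee_rot: [[0.688, 0.725, 0.003], [0.725, -0.688, 0.001], [0.003, 0.002, -1.0]]
force: [0.2, -0.2, -0.2]
grip_width: 0.0658
grasp_force: 0.0
```

{"method": "send_rows", "body": {"deltas": [[0.75,0.55,-0.86,0,0.89],[0.75,0.55,-0.86,0,0.89],[0.75,0.55,-0.86,0,0.89],[0.75,0.55,-0.86,0,0.89],[0.75,0.55,-0.86,0,0.89],[0.75,0.55,-0.86,0,0.89],[0.75,0.55,-0.86,0,0.89],[0.75,0,0,0,0],[0.75,0,0,-0.3,0],[0.75,0,0,-0.5,0]]}}

```text
time_s: 20.2
eef_pos: [0.6934, 0.0872, 0.1906]
ee_rot: [[0.142, 0.99, 0.005], [0.99, -0.142, 0.002], [0.003, 0.005, -1.0]]
force: [-0.2, 0.9, 0.3]
grip_width: 0.0652
grasp_force: 0.0
```

```bash
python3 - <<'E'
from h import *
s=read_camera("side");save(s,"side4.png");t=read_camera("top");save(t,"top4.png")
cv2.imwrite("pics/c4.png",np.hstack([cv2.resize(s["color"][150:420,150:420,::-1],(400,400)),cv2.resize(t["color"][120:320,50:250,::-1],(400,400))]))
for n in("plank","batten","corner"):
    d=spot_point(n,"top")[:1]
    if d: print(n,at(t,d[0]["centre"],.03),d[0]["confidence"])
E
```

```text
plank [0.45309283 0.41927551 0.03      ] 0.88
batten [0.45649631 0.40609012 0.03      ] 0.63
corner [0.4300661  0.38359795 0.03      ] 0.62
```

View pics/c4.png

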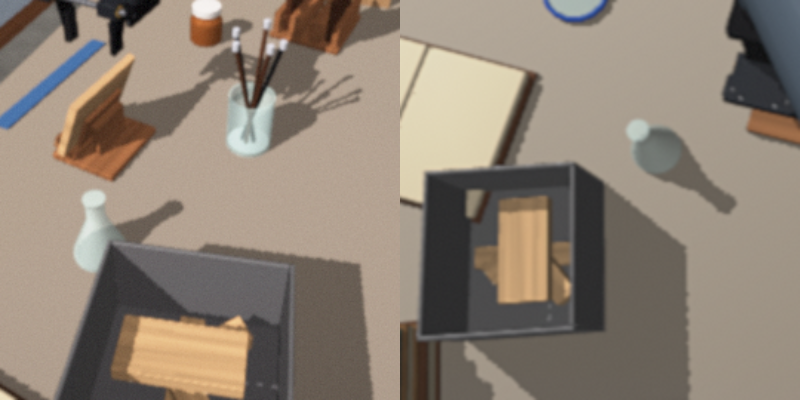

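Left: the cover is untouched on the easel. Right: all three offcuts are in the bin. Next, descend on the cover and grip it gently.

{"method": "send_rows", "body": {"deltas": [[0.75,0,-0.15,-0.8,0],[0.75,0,0,-1,0],[0.75,0,0,-0.8,0],[0.75,0,0,-0.5,0],[0.75,0,0,-0.1,0],[0,0,0,0,0],[0,0,0,0,0],[0,0,0,0,0],[0,0,0,0,0],[0,0,0,0,0]], "newtons": 8}}

```text
time_s: 21.28
eef_pos: [0.6931, 0.0818, 0.0935]
ee_rot: [[0.141, 0.99, 0.002], [0.99, -0.141, 0.0], [0.001, 0.002, -1.0]]
force: [-0.3, -0.3, -0.9]
grip_width: 0.0398
grasp_force: 0.0
```

{"method": "send_rows", "body": {"deltas": [[0,0,0,0,0],[0,0,0,0,0],[0,0,0,0,0],[0,0,0,0,0],[0,0,0,0,0],[0,0,0,0,0],[0,0,0,0,0],[0,0,0,0,0],[0,0,0,0,0],[0,0,0,0,0]]}}

```text
time_s: 22.12
eef_pos: [0.693, 0.0815, 0.0928]
ee_rot: [[0.141, 0.99, 0.001], [0.99, -0.141, 0.0], [0.0, 0.001, -1.0]]
force: [1.3, -0.4, 5.2]
grip_width: 0.0248
grasp_force: 7.8
```

{"method": "send_rows", "body": {"deltas": [[0,0,0,0.1,0],[0,0,0,0.15,0],[0,0,0,0.2,0],[0,0,0,0.2,0],[0,0,0,0.2,0],[0,0,0,0.2,0],[0,0,0,0.2,0],[0,0,0,0.2,0],[0,0,0,0.2,0],[0,0,0,0.2,0]]}}

```text
time_s: 22.95
eef_pos: [0.6923, 0.0816, 0.1483]
ee_rot: [[0.14, 0.99, -0.0], [0.99, -0.14, 0.0], [0.0, -0.0, -1.0]]
force: [2.7, -0.9, -2.7]
grip_width: 0.0157
grasp_force: 7.7
```

{"method": "send_rows", "body": {"deltas": [[0,0,0,0.5,0],[0,0,0,0.7,0],[0,0,0,0.7,0],[0,0,0,0.6,0],[0,0,0,0.3,0],[0,0,0,0,0],[0,0,0,0,0],[0,0,0,0,0],[0,0,0,0,0],[0,0,0,0,0]], "newtons": 30}}

```text
time_s: 23.78
eef_pos: [0.6917, 0.0813, 0.2302]
ee_rot: [[0.14, 0.99, -0.003], [0.99, -0.14, -0.0], [-0.001, -0.002, -1.0]]
force: [-0.5, -0.3, -1.2]
grip_width: 0.012
grasp_force: 30.0
```

```bash
cat > f5.py <<'E'
from fit import *
np.set_printoptions(precision=4,suppress=True)
C={n:read_camera(n) for n in("top","side")}
e=status.observe();x,y,z=e["eef_pos"];print(e["eef_pos"],e["grip_width"])
print(fit({"side":C["side"]},"cover",[(x,y,-.14,z-.02,0.)],step=(.01,.01,.1,.01,.05)))
P=dict(np.load("P.npz"))
print(fit(C,"rack",[P["rack"]]),[at(C[n],spot_point("rack_slot",n)[0]["centre"],.012) for n in C])
s=C["side"];cv2.imwrite("pics/c5.png",cv2.resize(s["color"][60:300,140:460,::-1],(640,480)))
E
python3 f5.py
```

```text
[0.692  0.0814 0.2307] 0.011625244879502101
(array([ 0.6946,  0.0821, -0.1458,  0.2139, -0.0113]), np.float64(0.1468905355970359), ['side'])
(array([ 0.4301, -0.4046, -0.1388]), np.float64(0.09297340165532897), ['top', 'side']) [array([ 0.4314, -0.4046,  0.012 ]), array([ 0.4329, -0.4004,  0.012 ])]
```

View pics/c5.png

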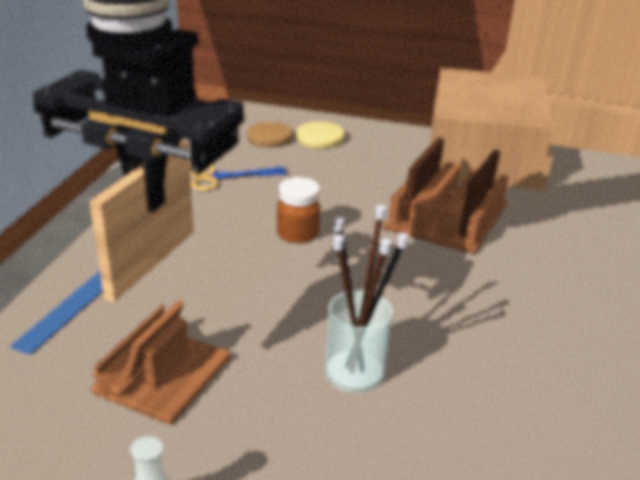

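{"method": "send_rows", "body": {"deltas": [[0,-0.1,-0.5,0,0],[0,-0.2,-1,0,0],[0,-0.2,-1,0,0],[0,-0.2,-1,0,0],[0,-0.2,-1,0,0],[0,-0.2,-1,0,0],[0,-0.2,-1,0,0],[0,-0.2,-1,0,0],[0,-0.3,-1,0,0],[0,-0.4,-1,0,0]]}}

```text
time_s: 24.97
eef_pos: [0.6263, -0.2048, 0.2318]
ee_rot: [[0.14, 0.99, 0.001], [0.99, -0.14, 0.0], [0.0, 0.001, -1.0]]
force: [1.4, -1.3, -2.2]
grip_width: 0.012
grasp_force: 30.0
```

{"method": "send_rows", "body": {"deltas": [[0,-0.8,-0.9,0,0],[0,-0.9,-0.8,0,0],[0,-0.9,-0.8,0,0],[0,-0.9,-0.8,0,0],[0,-0.9,-0.8,0,0],[0,-0.9,-0.8,0,0],[0,-0.7,-0.7,0,0],[0,-0.4,-0.4,0,0],[0,0,0,0,0],[0,0,0,0,0]]}}

```text
time_s: 25.8
eef_pos: [0.4336, -0.3844, 0.2318]
ee_rot: [[0.143, 0.99, 0.0], [0.99, -0.143, -0.0], [-0.0, 0.0, -1.0]]
force: [0.8, 1.1, -1.1]
grip_width: 0.0118
grasp_force: 30.0
```

{"method": "send_rows", "body": {"deltas": [[0,-0.07,-0.63,0,0],[0,0,0,-0.3,0],[0,0,0,-0.6,0],[0,0,0,-0.6,0],[0,0,0,-0.5,0],[0,0,0,-0.4,0],[0,0,0,-0.2,0],[0,0,0,0,0],[0,0,0,0,0],[0,0,0,0,0]]}}

```text
time_s: 26.63
eef_pos: [0.4331, -0.4024, 0.1546]
ee_rot: [[0.14, 0.99, 0.002], [0.99, -0.14, -0.001], [-0.001, 0.002, -1.0]]
force: [-0.7, -0.3, -1.0]
grip_width: 0.0118
grasp_force: 30.0
```

```bash
python3 - <<'E'
from h import *
s=read_camera("side");t=read_camera("top");print(status.observe()["eef_pos"])
cv2.imwrite("pics/c6.png",np.hstack([cv2.resize(s["color"][100:200,310:410,::-1],(400,400),interpolation=cv2.INTER_CUBIC),cv2.resize(t["color"][230:340,375:485,::-1],(400,400),interpolation=cv2.INTER_CUBIC)]))
E
```

```text
[ 0.43294315 -0.40264029  0.15467022]
```

View pics/c6.png

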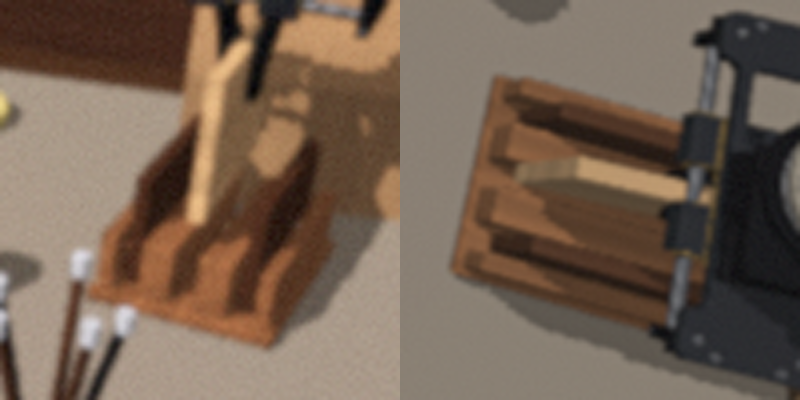

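{"method": "send_rows", "body": {"deltas": [[0,-0.05,0,-0.2,0],[0,0,0,-0.3,0],[0,0,0,-0.3,0],[0,0,0,-0.1,0],[0,0,0,-0.1,0],[0,0,0,-0.1,0],[0,0,0,-0.1,0],[0,0,0,0,0],[0,0,0,0,0],[0,0,0,0,0]]}}

```text
time_s: 27.57
eef_pos: [0.4311, -0.4021, 0.1174]
ee_rot: [[0.14, 0.99, 0.0], [0.99, -0.14, 0.001], [0.001, 0.0, -1.0]]
force: [2.0, 0.3, -2.5]
grip_width: 0.0116
grasp_force: 30.0
```

{"method": "send_rows", "body": {"deltas": [[0,0,0,-0.15,0],[0,0,0,-0.15,0],[0,0,0,-0.15,0],[0,0,0,-0.15,0],[0,0,0,-0.15,0],[0,0,0,-0.07,0],[0,0,0,-0.05,0],[0,0,0,0,0],[0,0,0,0,0],[0,0,0,0,0]]}}

```text
time_s: 28.4
eef_pos: [0.4309, -0.4022, 0.0914]
ee_rot: [[0.14, 0.99, 0.0], [0.99, -0.14, 0.0], [0.0, 0.0, -1.0]]
force: [1.9, -0.2, -3.2]
grip_width: 0.0116
grasp_force: 30.0
```

{"method": "send_rows", "body": {"deltas": [[0,0,0,-0.05,0],[0,0,0,-0.05,0],[0,0,0,-0.05,0],[0,0,0,-0.05,0],[0,0,0,0,0],[0,0,0,0,0],[0,0,0,0,0],[0,0,0,0,0],[0,0,0,0,0],[0,0,0,0,0]]}}

```text
time_s: 29.23
eef_pos: [0.4308, -0.4025, 0.0855]
ee_rot: [[0.141, 0.99, 0.0], [0.99, -0.141, -0.0], [-0.0, 0.0, -1.0]]
force: [3.5, -0.0, -2.4]
grip_width: 0.0118
grasp_force: 30.0
```

{"method": "send_rows", "body": {"deltas": [[0.33,0,0,0,0],[0.33,0,0,0,0],[0.33,0,0,0,0],[0.33,0,0,0,0],[0.33,0,0,0,0],[0.33,0,0,0.3,0],[0.33,0,0,0.7,0],[0.33,0,0,1,0],[0.33,0,0,1,0],[0.33,0,0,1,0]]}}

```text
time_s: 30.07
eef_pos: [0.4306, -0.402, 0.2074]
ee_rot: [[0.14, 0.99, -0.0], [0.99, -0.14, 0.0], [0.0, -0.0, -1.0]]
force: [-0.0, -1.6, -0.4]
grip_width: 0.0287
grasp_force: 0.0
```

{"method": "send_rows", "body": {"deltas": [[0.33,0,0,1,0],[0.33,0,0,0.5,0],[0.33,0.7,0.7,0,0],[0.33,0.9,0.9,0,0],[0.33,0.9,0.9,0,0],[0.33,0.9,0.9,0,0],[0.33,0.7,0.7,0,0],[0.33,0,0,0,0],[0.33,0,0,0,0],[0.33,0,0,0,0]]}}

```text
time_s: 30.9
eef_pos: [0.5533, -0.2799, 0.2508]
ee_rot: [[0.141, 0.99, -0.001], [0.99, -0.141, -0.001], [-0.001, -0.0, -1.0]]
force: [-0.4, 0.4, 0.2]
grip_width: 0.0287
grasp_force: 0.0
```

```bash
python3 - <<'E'
from fit import *
np.set_printoptions(precision=4,suppress=True)
C={n:read_camera(n) for n in("top","side")};s,t=C["side"],C["top"]
P=dict(np.load("P.npz"))
print("cover",fit({"top":t},"cover",[(.431,-.4035,-.147,.067,0.)],step=(.008,.008,.08,.006,.05)))
print("rack",fit(C,"rack",[P["rack"]]))
for n in("plank","batten","corner","beaker","flask","jar"):
    d=spot_point(n,"top")[:1]
    if d: print(n,at(t,d[0]["centre"],.03 if n in P else 0),d[0]["confidence"])
cv2.imwrite("pics/c7.png",np.hstack([cv2.resize(s["color"][100:200,310:410,::-1],(400,400),interpolation=cv2.INTER_CUBIC),cv2.resize(t["color"][230:340,375:485,::-1],(400,400),interpolation=cv2.INTER_CUBIC)]))
E
```

```text
cover (array([ 0.4344, -0.3979, -0.1552,  0.065 ,  0.0357]), np.float64(0.12184571016582557), ['top'])
rack (array([ 0.4313, -0.4024, -0.1466]), np.float64(0.21828327854777702), ['top', 'side'])
plank [0.459 0.417 0.03 ] 0.56
batten [0.4531 0.4036 0.03  ] 0.6
corner [0.4413 0.3768 0.03  ] 0.69
beaker [0.4888 0.0002 0.    ] 0.9
flask [0.6017 0.2697 0.    ] 0.67
jar [ 0.6429 -0.2827  0.    ] 0.6
```

View pics/c7.png

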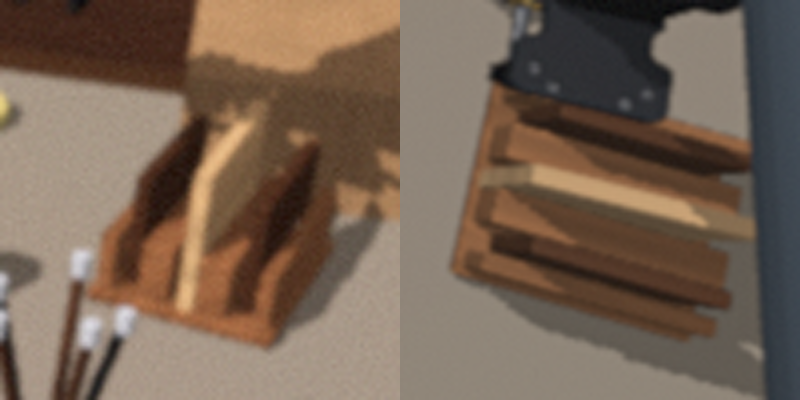

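The cover stands upright and fully down in the middle slot: its lower near corner is at crop (185,308), on the slot floor. The offcuts are in the bin and the bystanders haven't moved.

```bash
python3 -c "
from rig import bot
print(bot.hand_in())"
```

```text
the job is handed in; nothing more can be done
None
```

I handed the job in at about 31 s of the 70 s allowed. In the last pictures, all three offcuts are in the bin, the cover stands fully down in the middle slot, and the beaker, flask and jar are in place; the hand-in returned no verdict.

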